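# Lift the empty vial nest plate off its locating pins

## Task

One of the two blue vial nest plates is empty. Lift that one by its black handle straight up off its two locating pins, keeping it level until it is well clear of them, then set it down gently, flat and upright, inside the green rinse tray and let go. Leave the plate that still holds vials on its own jig.

Things in the scene. Friction and masses are not known exactly. Their poses are not given: they have to be found in the camera images.
- empty_plate_grip (a point): Centre of the black bar handle of the empty blue nest plate: the point to grasp. The plate is 100 mm (its x) by 120 mm (its y) and 12 mm thick, 0.17 to 0.35 kg, with four empty round vial pockets. The handle bar lies along the plate's y, 66 mm long, 14 mm wide (x), 18 mm high, on two posts over its middle; this point is 60 mm above the plate's underside. z is up out of the plate.
- empty_jig: Fixed grey metal jig under the empty plate; origin at the middle of its underside, on the worktop; axes parallel to the plate's. 110 mm (x) by 136 mm (y), its top 30 mm above the worktop; the plate rests on it. Two upright steel pins, 8 mm in diameter, at y = +48 and -48 mm, go through 11 mm holes in the plate and end 62 mm above the worktop, so the plate is free once raised by more than 32 mm.
- tray_in (a point): Middle of the inner floor of the fixed green rinse tray (on low feet), 12 mm above the worktop. The tray is open on top, 170 mm square inside, its walls 17 mm high above this floor. The plate fits inside at any yaw when centred. With the plate lying in it, the handle centre is 60 mm above this point. A fixed blue drawer unit at the right rear is 185 mm high.
- loaded_plate_grip (a point): Centre of the black bar handle of the other blue nest plate, of the same make, which sits on a jig of the same make and holds three small capped vials (amber with black cap, clear with blue cap, clear with white cap). Not to be moved. To the left of the jigs stands a fixed grey water bath, 320 mm high (world y above -0.06 m).

How it is judged:
On the way:
1. the empty plate has been raised straight up, level, clear of its pins while still over its jig (within 30 mm sideways, 10 degrees) (z of empty_plate_grip in the frame of empty_jig above 0.126 m and horizontal distance between empty_plate_grip and empty_jig below 0.03 m and angle between empty_plate_grip's own z axis and vertical below 0.175 rad), for 0.1 s.
At the end, for the whole second after the job is handed in: The empty plate lies at rest inside the tray, upright and flat on its floor (handle centre within 55 mm sideways of the tray's middle and at most 66 mm above its floor, tilt under 6 degrees), and the loaded plate is still on its jig, within 12 mm of where it was (horizontal distance between empty_plate_grip and tray_in below 0.055 m and z of empty_plate_grip in the frame of tray_in below 0.066 m and angle between empty_plate_grip's own z axis and vertical below 0.1 rad and linear speed of empty_plate below 0.02 m/s and distance of loaded_plate_grip from where it was at the start of the episode below 0.012 m); the robot touches nothing.
It fails at once if the empty plate is cocked on its pins (more than 10 degrees) (angle between empty_plate_grip's own z axis and vertical above 0.175 rad and horizontal distance between empty_plate_grip and empty_jig below 0.06 m and z of empty_plate_grip in the frame of empty_jig below 0.124 m).
It fails at once if the empty plate is let go over the tray from more than about 25 mm up (contact force between the fingers and empty_plate below 0.1 N and horizontal distance between empty_plate_grip and tray_in below 0.12 m and z of empty_plate_grip in the frame of tray_in above 0.087 m).
It fails at once if the loaded plate is shifted or lifted by more than 12 mm (distance of loaded_plate_grip from where it was at the start of the episode above 0.012 m).
It also fails if it takes over 51 s, if anything falls off the work surface, if the arm or the gripper's body presses on something with over 40 N, if the wrist force passes 120 N, or if a joint passes its speed limit or range.

## Robot

A 7-joint arm with a two-finger parallel gripper is mounted at the origin on a cart in front of the work surface, level with it; the furniture and walls round the work are solid. World frame = base frame: x ahead of the robot, y to its left, z up, the work surface at z = 0. Lengths are in m, angles in rad, forces in N, time in s.
With the tool pointing down it reaches from about 0.425 to 0.925 m from the base axis. Payload 6.8 kg.
Tool frame: the origin (TCP) lies at the very end of the fingers, on their centre line; the grasp point (between the pads) lies r.grip_depth behind it (r.grip_depth is the distance from the TCP to the grasp point, in m); z points along the fingers, x is the direction in which the jaws open and shut, and the axes are right-handed (so a half turn about z gives the same grasp; the last joint's range is limited). The gripper opens to 85 mm and grips with 20 to 120 N. Pads are 22 mm wide; open, the fingers measure 114 mm over their backs; the gripper's body (76 mm by 85 mm) begins 54 mm behind the grasp point. The pads swing forward as they close: fully open they stand 13 mm farther back than shut.
Start: joints at [1.16, 0.477, 0.022, 1.555, -0.011, 1.109, -0.083], TCP at [0.201, -0.644, 0.199] pointing down, gripper open.
Joint ranges: [-2.96, 2.96], [-0.34, 2.1], [-1.41, 1.46], [0.24, 2.44], [-1.37, 4.51], [0.17, 1.92], [-2.96, 2.96]. Speed limits (rad/s): [2.39, 2.39, 3.14, 3.14, 3.14, 3.14, 3.14].

## Interface

Orientations are given as a rotation vector (axis times angle).
In Python, from bench import readout, grab_frame, workorder, r gives the robot as it stands.
- The arm moves only by the shell command python3 -m handwheel 'ROWS' [FORCE]. ROWS is text: rows parted by semicolons, each of 7 numbers parted by spaces: the shift along the tool's x, y, z in mm, then the turn, a rotation vector about the tool's x, y, z in degrees, then the finger opening in mm, from 0 to 85.4. A call has 1 to 12 rows; each row is the pose to reach, as a shift and turn from the pose commanded when the call began, along the tool's axes at that moment; what a row does not reach only later rows make up. A row lasts 1/8 s, in which the tool goes at most 62.5 mm and 10.7 degrees, less where a joint would pass 70% of its speed; a pose out of reach is approached as far as the arm can. A call with a gripper value outside its range is refused whole. The fingers move at their own pace and stop on an object; FORCE is the grip in N (left out, the last holds). Time passes only in rows, so rows that repeat a pose let the fingers close. It gives the time, the measured TCP pose, the force and the opening at its end, in the units of the state.
- readout.get_obs(): the state, without advancing time (a new reading comes with each control period).
- grab_frame(name): name is "scene" or "side" or "wrist"; returns a dict with "pixels" (480x640x3 uint8, red, green, blue), "fx", "fy", "cx", "cy" (pixels), "rvec" (rotation vector, rad) and "tvec" (3), from world to camera coordinates, as OpenCV has them. Camera axes: x right, y down, z forward; pixel columns grow to the right and rows downward; lengths in m; the calibration is good to about 2 mm. The wrist camera is an equidistant fisheye: a pixel r from the principal point sees the ray r / f radians off the axis. A picture is of the moment at which its call begins. There is no depth.
- workorder.hand_in(): hands the job in, once; it reports no verdict.
The state is a dict: "clock": time; "joints": joint angles; "qvel": joint speeds; "tau": joint torques, N m; "tcp_pos": TCP position; "orientation": TCP orientation; "contact_force": force on the tool from outside, world axes, zero at the start; "moment": the same for the moment, N m; "grip_width": finger opening in m.
Only numpy, scipy, OpenCV 4.12 (cv2) and the standard library are available. Lean on these libraries where they do the work, as an engineer would, in place of code of your own. Each camera call takes 0.05 s, during which the arm holds its last target.

## Working session

There is one attempt and no reset: what is moved stays moved. The work goes in short steps, Python scripts to look and compute and a shell command to move; the robot and the scene stay as the last step left them, time stands still between calls to the robot, and variables do not carry over. Pictures are saved under pics/ and viewed, and the job is handed in when it is done.

```bash
mkdir -p pics; ls; python3 - <<'E'
from bench import readout, grab_frame, workorder, r
import cv2, pickle
print(readout.get_obs()); print(r.grip_depth)
for n in ["scene","side","wrist"]:
    f=grab_frame(n); pickle.dump(f,open(f"pics/{n}0.pkl","wb"))
    cv2.imwrite(f"pics/{n}0.png",f["pixels"][:,:,::-1]); print(n,f["fx"],f["fy"],f["cx"],f["cy"],f["rvec"],f["tvec"])
E
```

```text
pics
{'clock': 0.0, 'joints': array([ 1.15992168,  0.47779725,  0.02232368,  1.5564886 , -0.01148328,
        1.10930027, -0.08310371]), 'qvel': array([ 2.34001713e-04, -2.25594086e-04, -6.85881896e-04,  2.04948061e-05,
        8.04568724e-04, -1.15653933e-04, -1.61046405e-04]), 'tau': array([ 2.22631564e-05, -5.96450114e+01,  1.60772536e+00, -2.81200272e+01,
        1.24424402e-02,  9.36886965e-03, -4.09115003e-06]), 'tcp_pos': array([ 0.20104829, -0.64365916,  0.1982117 ]), 'orientation': array([-2.53029289e+00,  1.86038670e+00,  2.48924355e-03]), 'contact_force': array([-0.91206084, -0.16734317, -0.20958232]), 'moment': array([-0.01331641, -0.00437351,  0.06084069]), 'grip_width': 0.08551077347089897}
0.0187
scene 624.8177185195663 624.8177185195663 320.07769364176767 242.10640053773412 [ 0.91892709 -2.40392927  1.14576605] [0.18022799 0.42150366 0.4439235 ]
side 503.6627733104975 503.6627733104975 321.29704246101426 248.21200220868465 [ 1.98656874 -0.30534018  0.20305266] [-0.61206146  0.03388253  0.99248436]
wrist 371.64829954431775 371.64829954431775 322.76870145199905 235.91323324945407 [-2.34141251  1.72124768  0.24221738] [-0.67492463 -0.03705362  0.37751926]
```

View pics/scene0.png

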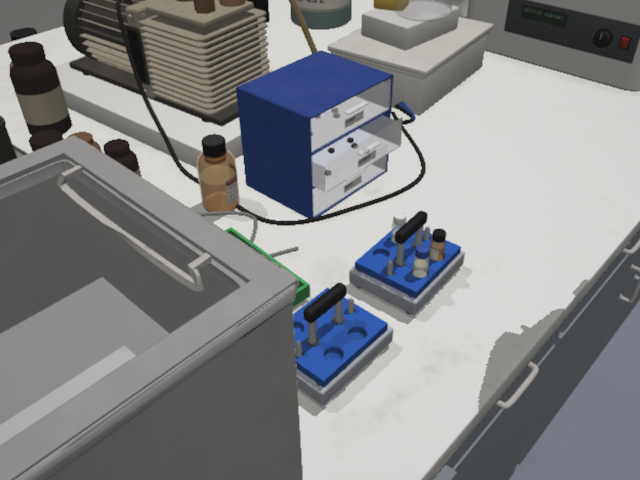

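View pics/side0.png

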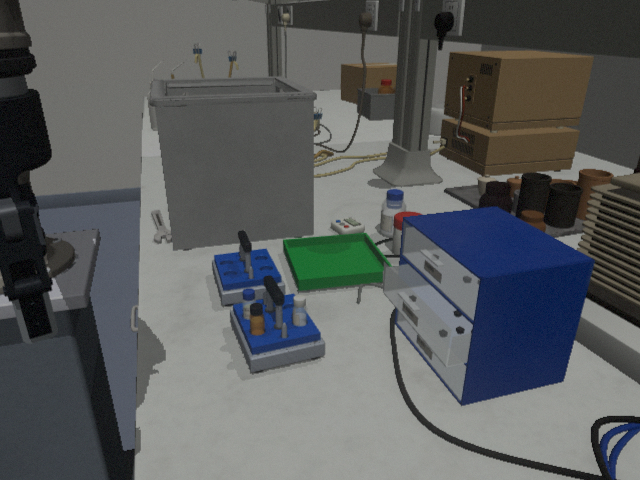

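View pics/wrist0.png

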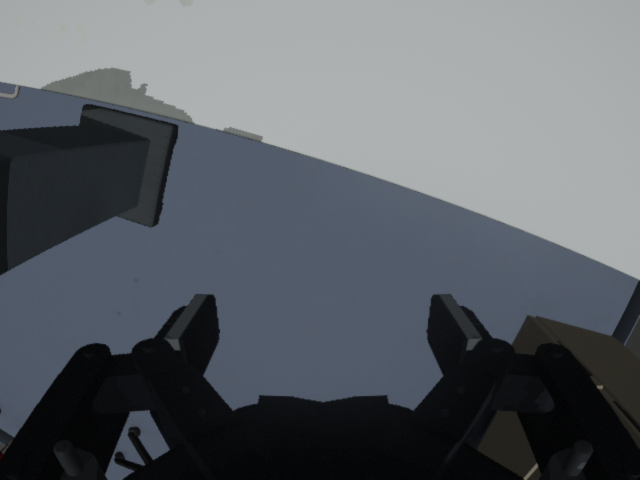

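The scene view shows the empty plate's handle near (325,302) and the loaded one's near (412,227). In the side view they are at (245,242) and (274,290), with the tray at (335,260). Next I measure them.

```bash
cat > h.py <<'E'
import numpy as np, cv2, pickle
from scipy.spatial.transform import Rotation as Ro
def load(n): return pickle.load(open(f"pics/{n}.pkl","rb"))
def ray(f,uv,fish=False):
    R=Ro.from_rotvec(f["rvec"]).as_matrix(); t=np.array(f["tvec"])
    x=(uv[0]-f["cx"])/f["fx"]; y=(uv[1]-f["cy"])/f["fy"]
    if fish:
        a=np.hypot(x,y); d=np.array([x/a*np.sin(a),y/a*np.sin(a),np.cos(a)]) if a>0 else np.array([0,0,1.])
    else: d=np.array([x,y,1.])
    d=R.T@d; return -R.T@t, d/np.linalg.norm(d)
def onz(f,uv,z,fish=False):
    c,d=ray(f,uv,fish); return c+d*(z-c[2])/d[2]
def tri(a,b):
    (c1,d1),(c2,d2)=a,b
    s=np.linalg.lstsq(np.stack([d1,-d2],1),c2-c1,rcond=None)[0]
    p,q=c1+s[0]*d1,c2+s[1]*d2; return (p+q)/2,np.linalg.norm(p-q)
E
python3 - <<'E'
from h import *
s=load("scene0");d=load("side0")
def blobs(f,m,amin,box):
    x0,y0,x1,y1=box; mm=np.zeros_like(m); mm[y0:y1,x0:x1]=m[y0:y1,x0:x1]
    n,l,st,c=cv2.connectedComponentsWithStats(mm.astype(np.uint8))
    for i in range(1,n):
        if st[i,4]>amin: print(st[i],c[i].round(1), cv2.minAreaRect(np.argwhere(l==i)[:,::-1].astype(np.float32)))
for n,f,box in [("scene",s,(285,200,470,400)),("side",d,(205,220,330,375))]:
    p=f["pixels"].astype(int); blk=p.max(2)<50
    print(n); blobs(f,blk,40,box)
    x0,y0,x1,y1=box
    cr=f["pixels"][y0:y1,x0:x1,::-1]; cv2.imwrite(f"pics/{n}0c.png",cv2.resize(cr,None,fx=3.6 if n=="side" else 3,fy=3.6 if n=="side" else 3,interpolation=cv2.INTER_CUBIC))
p=d["pixels"].astype(int); g=(p[:,:,1]>p[:,:,0]+40)&(p[:,:,1]>p[:,:,2]+40)
blobs(d,g,100,(270,220,400,300))
cv2.imwrite("pics/tray0c.png",cv2.resize(d["pixels"][220:300,270:400,::-1],None,fx=5,fy=5,interpolation=cv2.INTER_CUBIC))
E
```

```text
scene
[285 200  98  25 319] [331.3 213.6] ((333.6889343261719, 212.7736358642578), (6.167621612548828, 99.92450714111328), 76.27770233154297)
[395 212  32  32 448] [410.2 227.4] ((410.5523681640625, 227.0584716796875), (12.198424339294434, 40.43914794921875), 48.17982482910156)
[433 229  12  13 133] [438.5 235.4] ((438.5, 235.0), (12.0, 11.0), 90.0)
[304 283  42  40 693] [324.3 302.6] ((324.68798828125, 302.2327575683594), (14.511594772338867, 50.44649124145508), 51.07245635986328)
side
[238 231  13  22 183] [244.2 241. ] ((244.13917541503906, 240.93814086914062), (22.337617874145508, 9.036581039428711), 66.03751373291016)
[264 276  20  30 334] [273.5 290.3] ((273.23529052734375, 290.058837890625), (31.89873695373535, 12.004901885986328), 59.03623962402344)
[250 303  12  13 137] [255.7 309.1] ((255.5, 309.0), (12.0, 11.0), 90.0)
[ 284  238   99   43 2860] [332.2 259.6] ((333.1603088378906, 257.827392578125), (42.00823211669922, 97.00756072998047), 87.87889862060547)
```

View pics/scene0c.png

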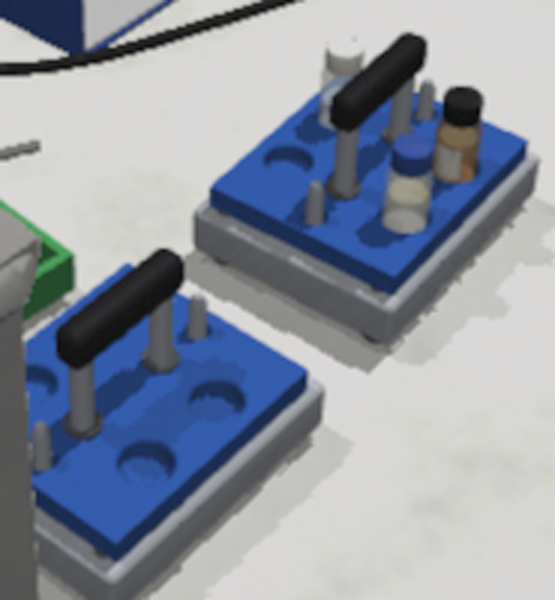

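View pics/side0c.png

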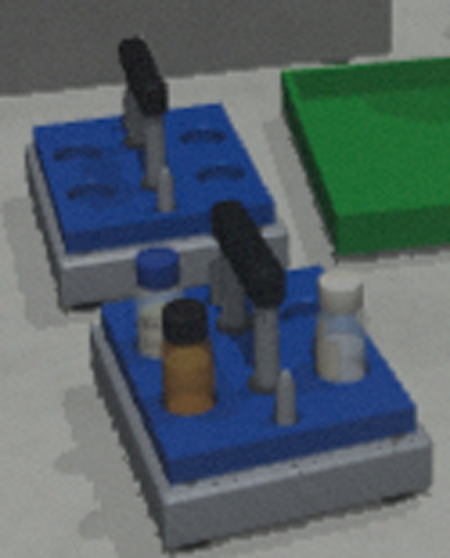

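View pics/tray0c.png

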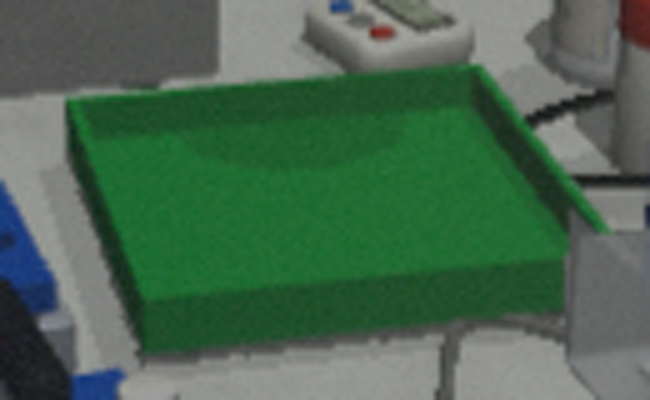

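```bash
python3 - <<'E'
from h import *
s=load("scene0");d=load("side0")
np.set_printoptions(precision=4,suppress=True)
for n,a,b in [("empty c",(324.3,302.4),(244.2,241)),("loaded c",(411,227.2),(273.3,290.2))]:
    print(n,tri(ray(s,a),ray(d,b)),onz(s,a,.09),onz(d,b,.09))
A=onz(s,(309.3,313.3),.09);B=onz(s,(342.3,289.3),.09);print("ends scene",A,B,B-A,np.degrees(np.arctan2(*(B-A)[1::-1])))
C=onz(d,(241.7,233.3),.09);D=onz(d,(248,247.2),.09);print("ends side",C,D,np.degrees(np.arctan2(*(D-C)[1::-1])))
# loaded handle direction
A=onz(s,(285+345/3,200+108/3),.09);B=onz(s,(285+412/3,200+52/3),.09);print("loaded",A,B,np.degrees(np.arctan2(*(B-A)[1::-1])))
# plate top corners scene z=.042
for uv in [(305/3+285,200+370/3),(115/3+285,200+547/3),(128/3+285,200+265/3)]: print("plate",onz(s,uv,.042))
for c,uv in dict(FL=(284,240),FR=(365.6,233.4),NL=(299,280)).items(): print(c,onz(d,uv,.029))
a,b,c=[onz(d,uv,.029) for uv in [(284,240),(365.6,233.4),(299,280)]]
print("tray centre",(b+c)/2,np.linalg.norm(b-a),np.linalg.norm(c-a))
near=onz(d,(384,271.6),.029);print("near edge pt",near)
E
```

```text
empty c (array([ 0.4309, -0.2167,  0.0895]), np.float64(0.0014980897401060888)) [ 0.4314 -0.2166  0.09  ] [ 0.4299 -0.2188  0.09  ]
loaded c (array([ 0.4404, -0.4039,  0.0897]), np.float64(0.000349364200872018)) [ 0.4405 -0.4037  0.09  ] [ 0.4402 -0.4045  0.09  ]
ends scene [ 0.4324 -0.1916  0.09  ] [ 0.4302 -0.2479  0.09  ] [-0.0022 -0.0563  0.    ] -92.27506208284996
ends side [ 0.4315 -0.1833  0.09  ] [ 0.4317 -0.2466  0.09  ] -89.82371172286317
loaded [ 0.4401 -0.3781  0.09  ] [ 0.4419 -0.4324  0.09  ] -88.12565126034511
plate [ 0.3816 -0.2766  0.042 ]
plate [ 0.3792 -0.156   0.042 ]
plate [ 0.4791 -0.2757  0.042 ]
FL [ 0.5293 -0.1006  0.029 ]
FR [ 0.704  -0.1175  0.029 ]
NL [ 0.513  -0.2767  0.029 ]
tray centre [ 0.6085 -0.1971  0.029 ] 0.17549413573609415 0.17689984017145832
near edge pt [ 0.6689 -0.2912  0.029 ]
```

```bash
python3 - <<'E'
from h import *
d=load("side0");s=load("scene0")
np.set_printoptions(precision=4,suppress=True)
for n,uv,z in [("bath bl",(174,250),0),("bath br",(313,233),0),("bath top l",(153,97),.32),("bath top r",(315,96),.32),("drawer top nl",(462,290),.185),("drawer top fl",(404,215),.185),("drawer open drawer corner",(387,266),.1)]:
    print(n,onz(d,uv,z))
print(onz(s,(243,90),.185),onz(s,(320,128),.185),onz(s,(322,60),.185),onz(s,(393,80),.185))
o=np.array([-2.53029289e+00,1.86038670e+00,2.48924355e-03]);M=Ro.from_rotvec(o).as_matrix();print(M, -Ro.from_rotvec(s["rvec"]).as_matrix().T@s["tvec"])
E
```

```text
bath bl [ 0.3102 -0.0198  0.    ]
bath br [ 0.6169 -0.0177 -0.    ]
bath top l [ 0.3083 -0.0774  0.32  ]
bath top r [ 0.5838 -0.1408  0.32  ]
drawer top nl [ 0.5991 -0.628   0.185 ]
drawer top fl [ 0.6391 -0.4073  0.185 ]
drawer open drawer corner [ 0.6209 -0.3997  0.1   ]
[ 0.7773 -0.413   0.185 ] [ 0.6035 -0.4006  0.185 ] [ 0.762  -0.5803  0.185 ] [ 0.6218 -0.5943  0.185 ]
[[ 0.2982 -0.9545 -0.0007]
 [-0.9545 -0.2982  0.0017]
 [-0.0019  0.0001 -1.    ]] [0.0719 0.1767 0.609 ]
```

```bash
python3 -m handwheel '-30 -30 0 0 0 -6 85; -65 -65 0 0 0 -13 85; -100 -100 0 0 0 -20 85; -135 -135 0 0 0 -27 85; -170 -170 0 0 0 -35 85; -205 -205 0 0 0 -43 85; -240 -240 0 0 0 -51 85; -275 -280 0 0 0 -59 85; -305 -312 0 0 0 -66 85; -325 -332 0 0 0 -71 85; -339 -346 0 0 0 -73.5 85; -339 -346 0 0 0 -73.5 85'
python3 - <<'E'
from h import *
from bench import readout, grab_frame
o=readout.get_obs(); print(o["joints"],o["contact_force"])
for n in ["wrist","side"]:
    f=grab_frame(n); pickle.dump(f,open(f"pics/{n}1.pkl","wb")); cv2.imwrite(f"pics/{n}1.png",f["pixels"][:,:,::-1])
E
```

```text
clock: 1.65
tcp_pos: [0.4307, -0.2172, 0.1991]
orientation: [-3.141, -0.024, 0.0]
contact_force: [-1.0, -0.0, -0.1]
grip_width: 0.085
[ 0.73176538  0.1907607  -0.44170768  1.97839485  0.09687284  0.99267784
  0.25959642] [-0.96190276 -0.04734906 -0.12144056]
```

View pics/wrist1.png

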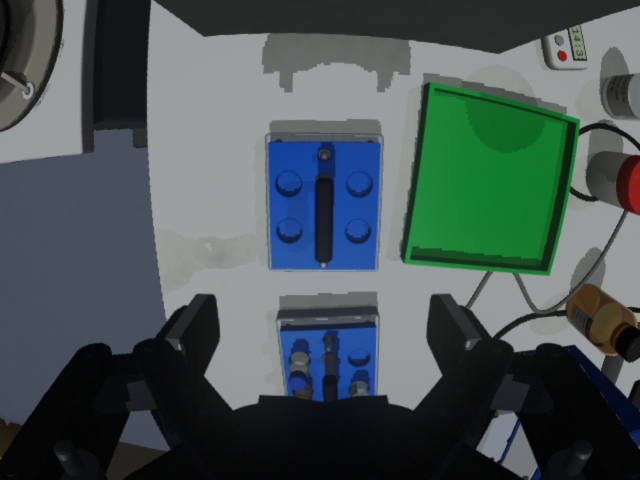

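View pics/side1.png

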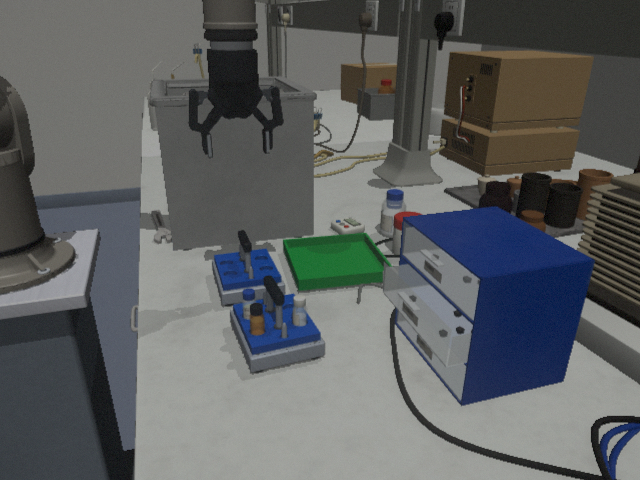

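The wrist view shows the empty handle from (324,178) to (323,262), close to centred between the jaws. The tray rim corners are at about (429,84), (579,120), (549,272) and (404,262). I'll refine the positions from these.

```bash
python3 - <<'E'
from h import *
np.set_printoptions(precision=4,suppress=True)
f=load("wrist1"); p=f["pixels"].astype(int)
m=(p.max(2)<45); mm=np.zeros_like(m); mm[165:275,305:345]=m[165:275,305:345]
n,l,st,c=cv2.connectedComponentsWithStats(mm.astype(np.uint8)); i=1+st[1:,4].argmax(); print(st[i],c[i])
for v in [185,200,215,230,245,255]:
    u=np.where(l[v]==i)[0]; print(v,u.min(),u.max(),onz(f,((u.min()+u.max())/2,v),.095,True))
print("ends",onz(f,(324.3,177),.099,True),onz(f,(323.3,263),.095,True))
b=(p[:,:,2]>p[:,:,0]+60)&(p[:,:,2]>110); bb=np.zeros_like(b); bb[125:280,260:390]=b[125:280,260:390]
r=cv2.minAreaRect(np.argwhere(bb)[:,::-1].astype(np.float32)); print(r)
q=[onz(f,u,.042,True) for u in cv2.boxPoints(r)]; print("plate",q,np.mean(q,0))
q=[onz(f,u,.029,True) for u in [(429,84),(579,120),(549,272),(404,262)]]; print("tray",q,np.mean(q,0))
g=(p[:,:,1]>p[:,:,0]+40)&(p[:,:,1]>p[:,:,2]+40)
h=cv2.convexHull(np.argwhere(g)[:,::-1].astype(np.int32)); ap=cv2.approxPolyDP(h,6,True)[:,0]; print(ap)
for u in ap: print(onz(f,u,.029,True))
E
```

```text
[ 316  175   17   87 1183] [323.7396 213.3863]
185 316 332 [ 0.4302 -0.1882  0.095 ]
200 316 332 [ 0.4304 -0.1998  0.095 ]
215 316 331 [ 0.4302 -0.2115  0.095 ]
230 316 331 [ 0.4304 -0.2235  0.095 ]
245 316 331 [ 0.4306 -0.2357  0.095 ]
255 316 330 [ 0.4304 -0.2441  0.095 ]
ends [ 0.4303 -0.1816  0.099 ] [ 0.4307 -0.2509  0.095 ]
((323.9999694824219, 205.49996948242188), (111.99998474121094, 126.99998474121094), 0.0)
plate [array([ 0.378 , -0.2777,  0.042 ]), array([ 0.3801, -0.1574,  0.042 ]), array([ 0.4799, -0.1557,  0.042 ]), array([ 0.486 , -0.2761,  0.042 ])] [ 0.431  -0.2167  0.042 ]
tray [array([ 0.5273, -0.098 ,  0.029 ]), array([ 0.7063, -0.1122,  0.029 ]), array([ 0.6911, -0.2866,  0.029 ]), array([ 0.5124, -0.2735,  0.029 ])] [ 0.6093 -0.1926  0.029 ]
[[579 120]
 [548 275]
 [404 262]
 [430  82]]
[ 0.7063 -0.1122  0.029 ]
[ 0.6905 -0.2903  0.029 ]
[ 0.5124 -0.2735  0.029 ]
[ 0.5283 -0.096   0.029 ]
```

```bash
python3 -m handwheel '0 -0.7 15 0 0 0 85; 0 -0.7 40 0 0 0 85; 0 -0.7 65 0 0 0 85; 0 -0.7 90 0 0 0 85; 0 -0.7 110 0 0 0 85; 0 -0.7 122 0 0 0 85; 0 -0.7 128 0 0 0 85; 0 -0.7 128 0 0 0 85' 60
python3 - <<'E'
from h import *
from bench import readout, grab_frame
for n in ["wrist","side"]:
    f=grab_frame(n); pickle.dump(f,open(f"pics/{n}2.pkl","wb")); cv2.imwrite(f"pics/{n}2.png",f["pixels"][:,:,::-1])
E
```

```text
clock: 2.75
tcp_pos: [0.4304, -0.217, 0.0711]
orientation: [-3.141, -0.023, 0.0]
contact_force: [-0.2, -0.0, 1.1]
grip_width: 0.0849
```

View pics/wrist2.png

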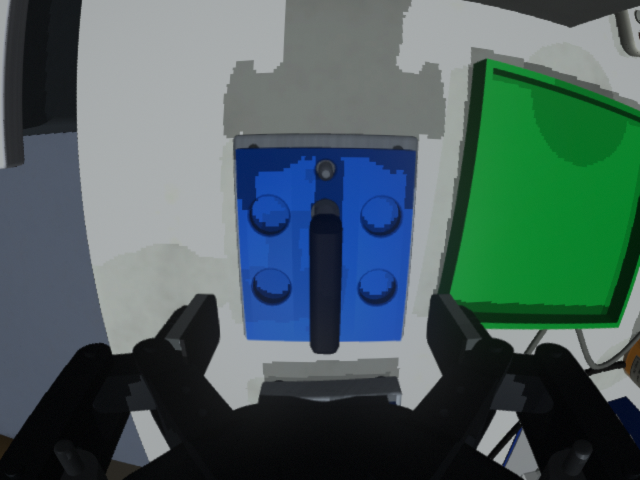

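View pics/side2.png

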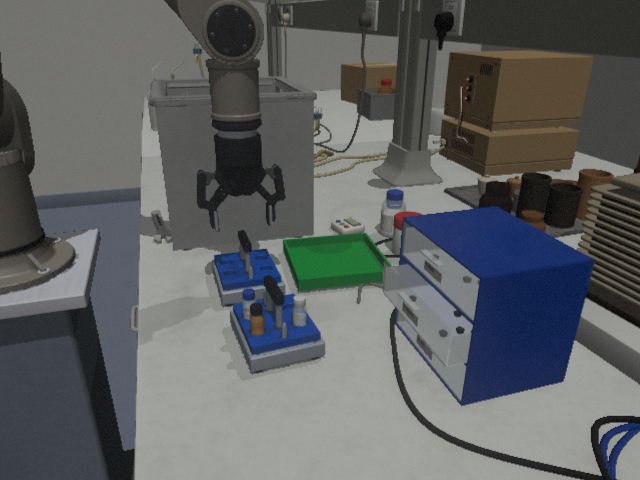

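```bash
python3 - <<'E'
from h import *
d=load("side2")
K=np.array([[d["fx"],0,d["cx"]],[0,d["fy"],d["cy"]],[0,0,1]])
P=np.array([[.4304,-.217,.071],[.4304,-.217,.09],[.4304,-.217,.1],[.4729,-.217,.084],[.3879,-.217,.084],[.4729,-.217,.106],[.4304,-.184,.09],[.4304,-.25,.09]])
print(cv2.projectPoints(P,d["rvec"],d["tvec"],K,None)[0][:,0].round(1))
cv2.imwrite("pics/side2c.png",cv2.resize(d["pixels"][150:310,180:320,::-1],None,fx=3.6,fy=3.6,interpolation=cv2.INTER_CUBIC))
E
```

```text
[[244.9 250.3]
 [244.3 240.6]
 [244.  235.4]
 [268.1 240.8]
 [220.2 246.6]
 [267.6 229.5]
 [241.2 233.5]
 [247.6 248.1]]
```

View pics/side2c.png

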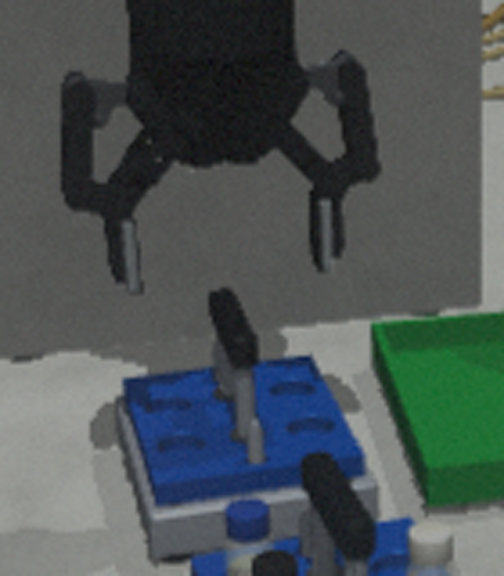

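```bash
python3 - <<'E'
from h import *
np.set_printoptions(precision=4,suppress=True)
d=load("side2"); w=load("wrist2"); d1=load("side1")
for uv in [(218,230.6),(269.7,225)]:
    print("z=.084",onz(d,uv,.084))
    c,v=ray(d,uv); k=(-.217-c[1])/v[1]; print("y=-.217",c+k*v)
R=Ro.from_rotvec(w["rvec"]).as_matrix()
def pf(P):
    q=R@np.array(P)+w["tvec"]; a=np.arctan2(np.hypot(q[0],q[1]),q[2]); n=np.hypot(q[0],q[1]); return (w["cx"]+w["fx"]*a*q[0]/n,w["cy"]+w["fy"]*a*q[1]/n)
print("cam",-R.T@w["tvec"])
for P in [[.4304,-.217,.071],[.3879,-.217,.084],[.4729,-.217,.084],[.4304,-.1835,.09],[.4304,-.2495,.09],[.4304,-.217,.09],[.3879,-.217,.115],[.4729,-.217,.115]]: print(P,np.round(pf(P),1))
E
python3 -c "
from bench import readout;print(readout.get_obs())"
```

```text
z=.084 [ 0.3933 -0.1435  0.084 ]
y=-.217 [ 0.3865 -0.217   0.1144]
z=.084 [ 0.4917 -0.1444  0.084 ]
y=-.217 [ 0.4769 -0.217   0.1141]
cam [ 0.428  -0.1472  0.246 ]
[0.4304, -0.217, 0.071] [325.1 272.1]
[0.3879, -0.217, 0.084] [237.  280.2]
[0.4729, -0.217, 0.084] [413.1 282.4]
[0.4304, -0.1835, 0.09] [326.7 216. ]
[0.4304, -0.2495, 0.09] [324.2 346.7]
[0.4304, -0.217, 0.09] [325.4 287.4]
[0.3879, -0.217, 0.115] [221.1 309.8]
[0.4729, -0.217, 0.115] [429.8 312.1]
{'clock': 2.85, 'joints': array([ 0.67842372,  0.36892303, -0.40525885,  2.09815956,  0.21936304,
        0.71295821,  0.1455104 ]), 'qvel': array([-5.95301404e-04, -4.66082034e-03, -3.10788390e-03, -1.09218765e-03,
        1.05267618e-03,  3.17865878e-05,  5.25832277e-04]), 'tau': array([ 1.52064313e-02, -4.29173219e+01, -2.86770187e+00, -1.98925620e+01,
        1.51762267e-02,  3.48525995e-03, -3.53835494e-03]), 'tcp_pos': array([ 0.43091031, -0.21707275,  0.07171849]), 'orientation': array([3.14104095e+00, 2.29905997e-02, 1.49255232e-03]), 'contact_force': array([-0.41453487,  0.3825718 , -0.85067272]), 'moment': array([ 0.05557998, -0.01342476, -0.03210525]), 'grip_width': 0.08450535472286258}
```

Both views put the open fingertips at about z 0.114, higher than the stated 13 mm swing allows. I'll partly close the fingers, which still clears the 14 mm bar, and look again.

```bash
python3 -m handwheel '0 0 0 0 0 0 35;0 0 0 0 0 0 35;0 0 0 0 0 0 35;0 0 0 0 0 0 35;0 0 0 0 0 0 35;0 0 0 0 0 0 35' 60
python3 - <<'E'
from h import *
from bench import readout, grab_frame
for n in ["wrist","side"]:
    f=grab_frame(n); pickle.dump(f,open(f"pics/{n}3.pkl","wb")); cv2.imwrite(f"pics/{n}3.png",f["pixels"][:,:,::-1])
cv2.imwrite("pics/side3c.png",cv2.resize(f["pixels"][150:310,180:320,::-1],None,fx=3.6,fy=3.6,interpolation=cv2.INTER_CUBIC))
E
```

```text
clock: 3.6
tcp_pos: [0.4305, -0.2169, 0.0712]
orientation: [-3.141, -0.023, 0.0]
contact_force: [0.1, 1.2, 0.0]
grip_width: 0.0351
```

View pics/wrist3.png

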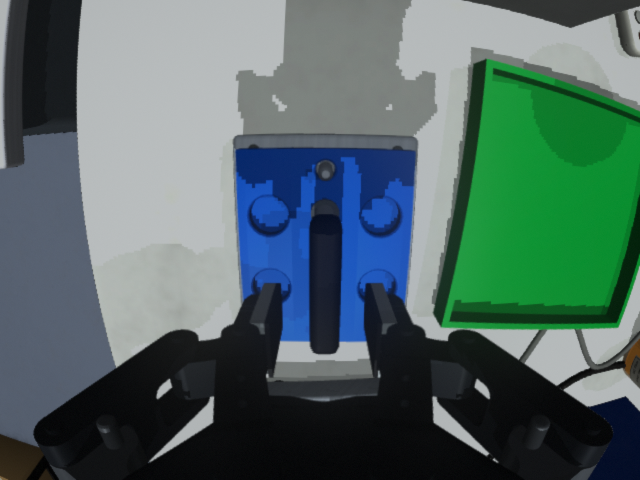

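View pics/side3c.png

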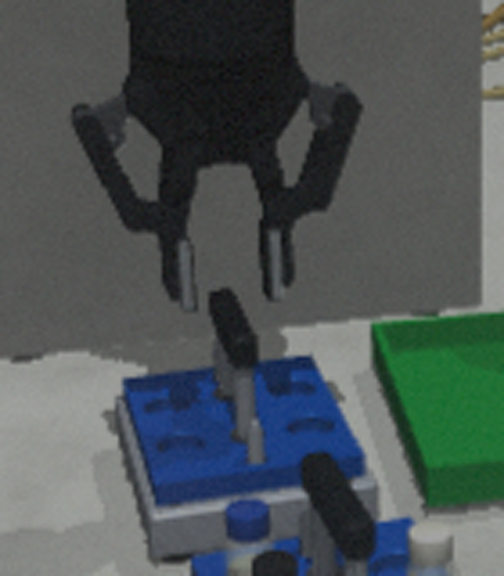

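```bash
python3 - <<'E'
from h import *
np.set_printoptions(precision=4,suppress=True)
d=load("side3"); w=load("wrist3")
for uv in [(232.8,236.1),(256.4,232.8)]:
    c,v=ray(d,uv); 
    for y in (-.206,-.217,-.228): print("side",y,c+(y-c[1])/v[1]*v)
for uv in [(281,285),(365,285)]:
    c,v=ray(w,uv,True)
    for y in (-.195,-.206,-.217): print("wrist",y,c+(y-c[1])/v[1]*v)
print(tri(ray(d,(232.8,236.1)),ray(w,(281,285),True)),tri(ray(d,(256.4,232.8)),ray(w,(365,285),True)))
cv2.imwrite("pics/wrist3c.png",cv2.resize(w["pixels"][250:410,220:430,::-1],None,fx=3.6,fy=3.6,interpolation=cv2.INTER_CUBIC))
E
```

```text
side -0.206 [ 0.4123 -0.206   0.0963]
side -0.217 [ 0.4109 -0.217   0.101 ]
side -0.228 [ 0.4096 -0.228   0.1058]
side -0.206 [ 0.4545 -0.206   0.0974]
side -0.217 [ 0.4526 -0.217   0.1021]
side -0.228 [ 0.4506 -0.228   0.1068]
wrist -0.195 [ 0.4156 -0.195   0.1377]
wrist -0.206 [ 0.4127 -0.206   0.1129]
wrist -0.217 [ 0.4098 -0.217   0.088 ]
wrist -0.195 [ 0.4425 -0.195   0.1369]
wrist -0.206 [ 0.4458 -0.206   0.1118]
wrist -0.217 [ 0.4491 -0.217   0.0867]
(array([ 0.4113, -0.2122,  0.099 ]), np.float64(0.0004293289062556996)) (array([ 0.4504, -0.2119,  0.0995]), np.float64(0.006022981776883081))
```

View pics/wrist3c.png

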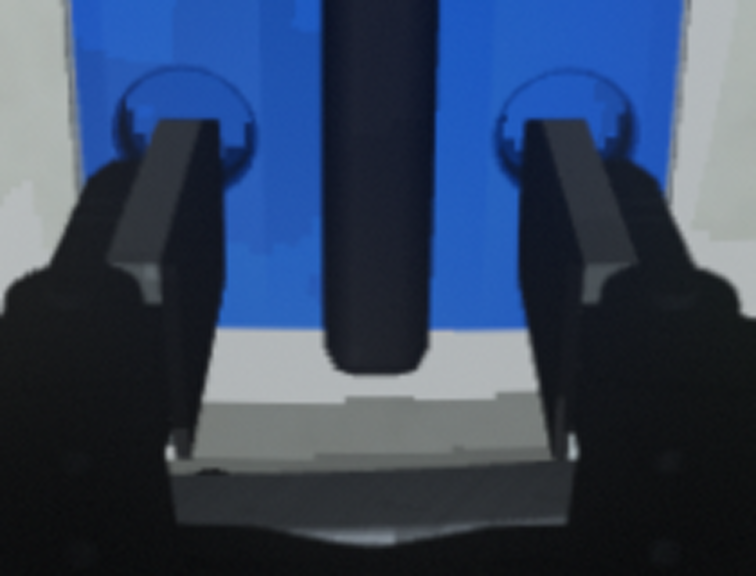

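Both views agree that the real finger ends are at about z 0.10, level with the top of the bar and some 28 mm above the reported TCP. I'll go down by that amount, straddling the bar, and look again before gripping.

```bash
python3 -m handwheel '0 0 0 0 0 0 55;0 0 0 0 0 0 55;0 0 4 0 0 0 55;0 0 9 0 0 0 55;0 0 14 0 0 0 55;0 0 19 0 0 0 55;0 0 24 0 0 0 55;0 0 28 0 0 0 55;0 0 28 0 0 0 55' 60
python3 - <<'E'
from h import *
from bench import readout, grab_frame
for n in ["side"]:
    f=grab_frame(n); pickle.dump(f,open(f"pics/{n}4.pkl","wb"))
cv2.imwrite("pics/side4c.png",cv2.resize(f["pixels"][150:310,180:320,::-1],None,fx=3.6,fy=3.6,interpolation=cv2.INTER_CUBIC))
E
```

```text
clock: 4.82
tcp_pos: [0.4302, -0.2167, 0.0429]
orientation: [-3.141, -0.023, 0.001]
contact_force: [0.3, 0.2, 0.3]
grip_width: 0.0547
```

View pics/side4c.png

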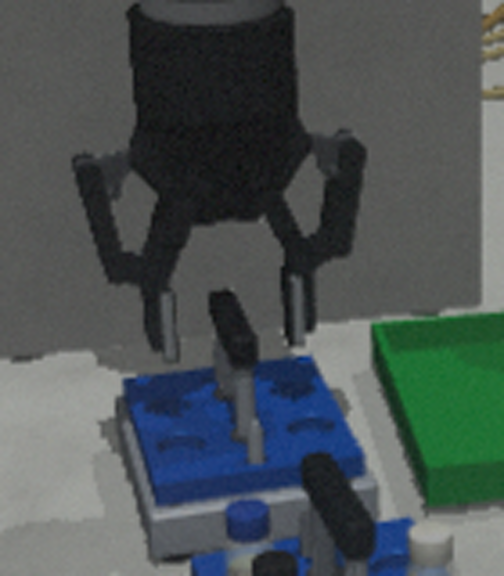

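The tips now sit on either side of the bar at about z 0.075. I close here.

```bash
python3 -m handwheel '0 0 1 0 0 0 30;0 0 1 0 0 0 5;0 0 1 0 0 0 5;0 0 1 0 0 0 5;0 0 1 0 0 0 5;0 0 1 0 0 0 5;0 0 1 0 0 0 5;0 0 1 0 0 0 5' 60
python3 - <<'E'
from h import *
from bench import readout, grab_frame
print(readout.get_obs()["moment"])
for n in ["side","wrist"]:
    f=grab_frame(n); pickle.dump(f,open(f"pics/{n}5.pkl","wb")); cv2.imwrite(f"pics/{n}5.png",f["pixels"][:,:,::-1])
    if n=="side": cv2.imwrite("pics/side5c.png",cv2.resize(f["pixels"][150:310,180:320,::-1],None,fx=3.6,fy=3.6,interpolation=cv2.INTER_CUBIC))
E
```

```text
clock: 5.88
tcp_pos: [0.4308, -0.217, 0.0424]
orientation: [3.141, 0.023, 0.001]
contact_force: [0.2, -0.3, 5.6]
grip_width: 0.0129
[-0.05876094 -0.05946383  0.00083061]
```

View pics/side5c.png

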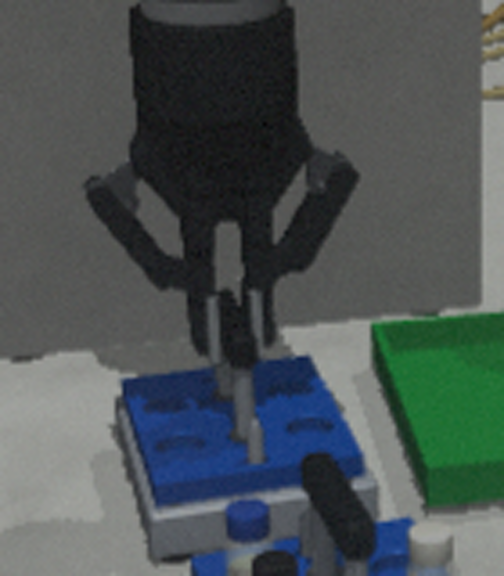

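View pics/wrist5.png

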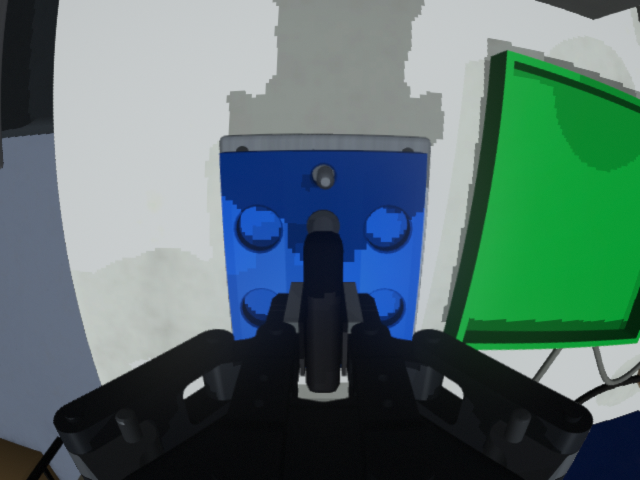

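The bar is held with a 12.9 mm opening. I lift slowly with a firmer grip and check that it stays level partway up.

```bash
python3 -m handwheel '0 0 0 0 0 0 5;0 0 0 0 0 0 5;0 0 -2 0 0 0 5;0 0 -5 0 0 0 5;0 0 -9 0 0 0 5;0 0 -13 0 0 0 5;0 0 -17 0 0 0 5;0 0 -20 0 0 0 5; 0 0 -20 0 0 0 5' 85
python3 - <<'E'
from h import *
from bench import readout, grab_frame
print(readout.get_obs()["moment"])
for n in ["side","scene"]:
    f=grab_frame(n); pickle.dump(f,open(f"pics/{n}6.pkl","wb")); cv2.imwrite(f"pics/{n}6.png",f["pixels"][:,:,::-1])
    if n=="side": cv2.imwrite("pics/side6c.png",cv2.resize(f["pixels"][150:310,180:320,::-1],None,fx=3.6,fy=3.6,interpolation=cv2.INTER_CUBIC))
E
```

```text
clock: 7.1
tcp_pos: [0.4305, -0.217, 0.0624]
orientation: [3.141, 0.023, 0.0]
contact_force: [-1.1, -0.3, -2.9]
grip_width: 0.0125
[ 0.02507519 -0.01596391  0.01700875]
```

View pics/side6c.png

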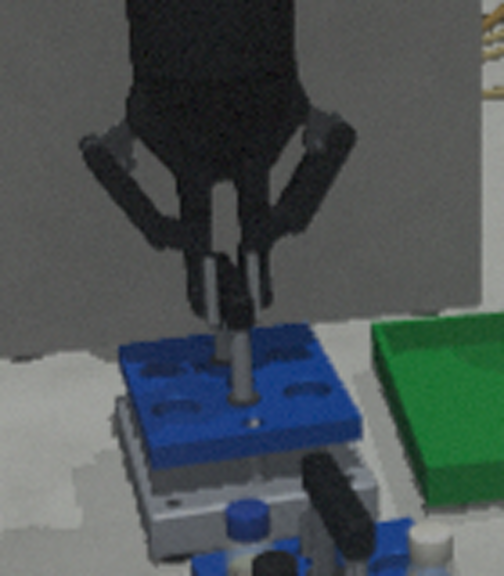

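View pics/scene6.png

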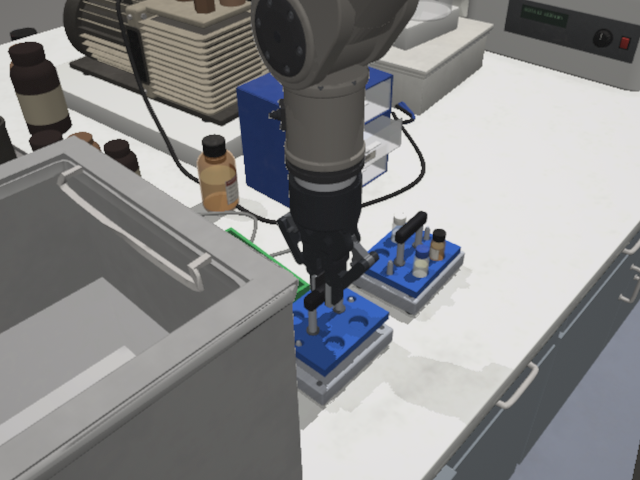

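The plate is level on its way up the pins, and the force matches its weight. I carry on straight up.

```bash
python3 -m handwheel '0 0 -3 0 0 0 5;0 0 -8 0 0 0 5;0 0 -14 0 0 0 5;0 0 -20 0 0 0 5;0 0 -27 0 0 0 5;0 0 -34 0 0 0 5;0 0 -42 0 0 0 5;0 0 -50 0 0 0 5; 0 0 -58 0 0 0 5;0 0 -65 0 0 0 5;0 0 -70 0 0 0 5;0 0 -70 0 0 0 5'
python3 - <<'E'
from h import *
from bench import readout, grab_frame
print(readout.get_obs()["moment"],readout.get_obs()["joints"])
for n in ["side","scene","wrist"]:
    f=grab_frame(n); pickle.dump(f,open(f"pics/{n}7.pkl","wb")); cv2.imwrite(f"pics/{n}7.png",f["pixels"][:,:,::-1])
E
```

```text
clock: 8.7
tcp_pos: [0.4307, -0.217, 0.1326]
orientation: [3.141, 0.023, 0.001]
contact_force: [0.7, 0.3, -2.9]
grip_width: 0.012
[-0.06441331  0.03583693 -0.07636757] [ 0.71132499  0.27621255 -0.43311339  2.04902573  0.15370569  0.84588785
  0.20520212]
```

View pics/side7.png

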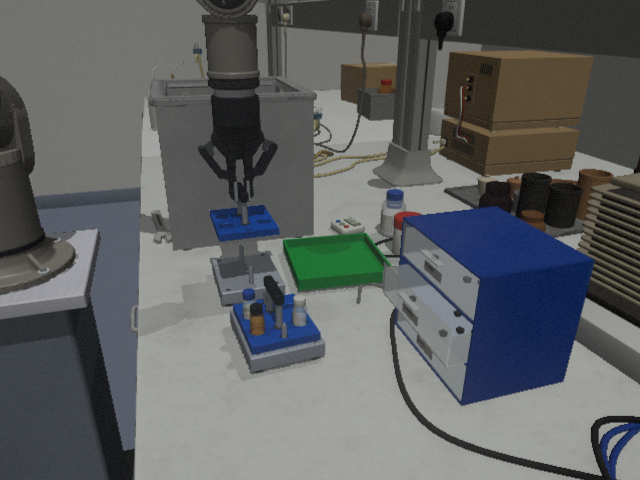

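View pics/scene7.png

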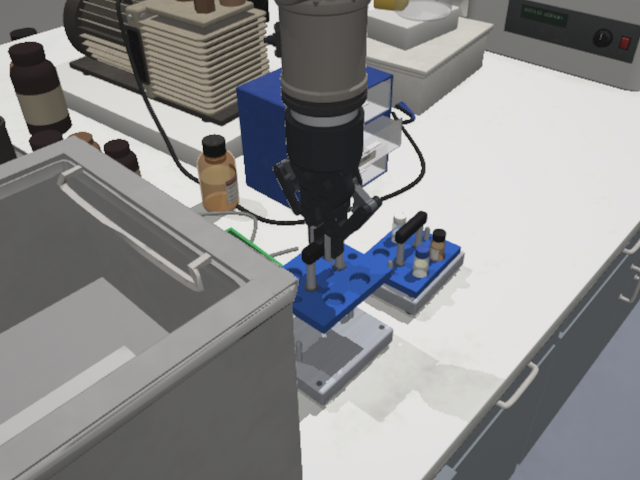

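View pics/wrist7.png

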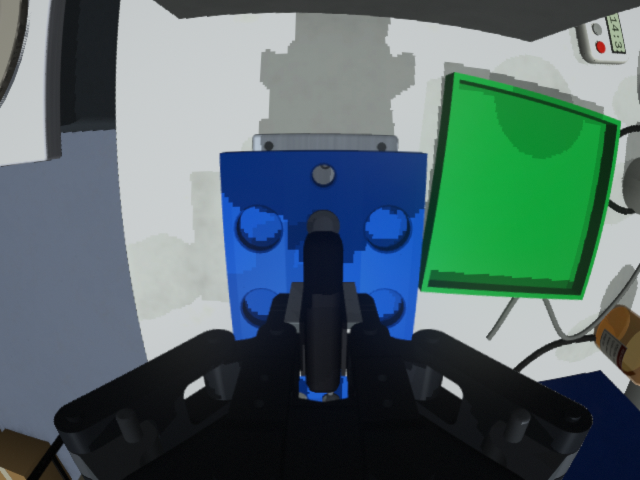

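The plate is level and clear of the pins. I carry it over the tray and turn it to match the tray's yaw, about -5°.

```bash
python3 -m handwheel '6 -1 0 0 0 0 5;18 -2 0 0 0 0.5 5;36 -4 0 0 0 1 5;56 -6 0 0 0 2 5;76 -8 0 0 0 3 5;96 -10 0 0 0 4 5;116 -12 0 0 0 5 5;135 -14 0 0 0 5.5 5;152 -16 0 0 0 6 5;166 -18 0 0 0 6 5;175 -19 0 0 0 6 5;178.5 -19.5 0 0 0 6 5'
python3 - <<'E'
from h import *
from bench import readout, grab_frame
print(readout.get_obs()["moment"],readout.get_obs()["joints"])
for n in ["side","scene","wrist"]:
    f=grab_frame(n); pickle.dump(f,open(f"pics/{n}8.pkl","wb")); cv2.imwrite(f"pics/{n}8.png",f["pixels"][:,:,::-1])
E
```

```text
clock: 10.35
tcp_pos: [0.609, -0.1946, 0.1321]
orientation: [-3.138, 0.141, 0.0]
contact_force: [-0.9, 0.7, -3.1]
grip_width: 0.0124
[-0.03596085  0.06276797 -0.08020307] [ 0.49490787  0.51503898 -0.38872346  1.68676179  0.22594736  0.98441409
 -0.06378795]
```

View pics/side8.png

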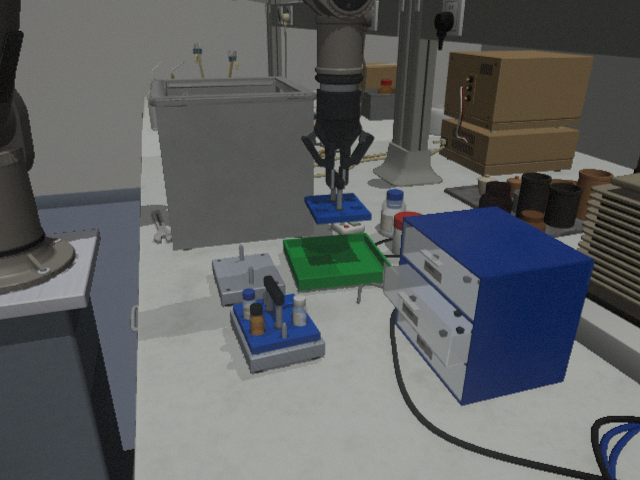

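View pics/wrist8.png

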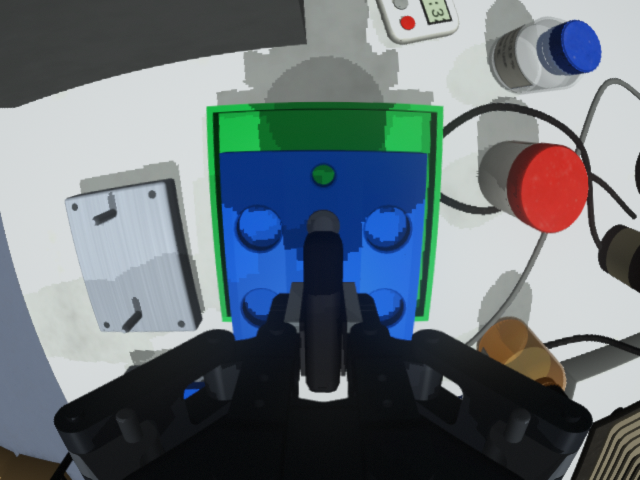

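View pics/scene8.png

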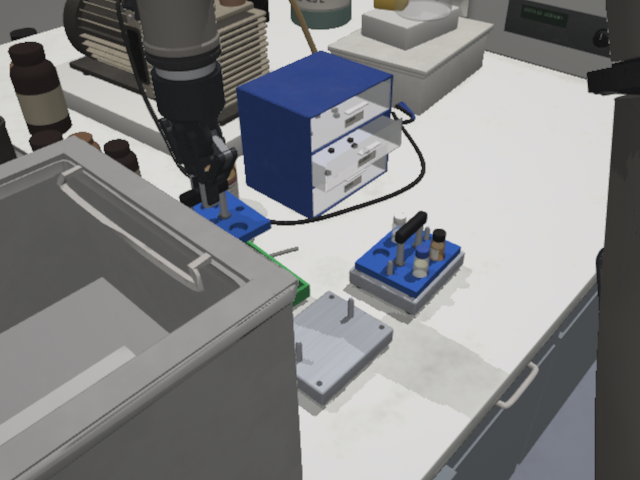

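```bash
python3 - <<'E'
from h import *
f=load("wrist8")
for uv in [(208,107),(443,107),(430,320),(222,320)]: print(onz(f,uv,.029,True).round(4))
E
python3 -m handwheel '0 0 6 0 0 0 5;0 0 16 0 0 0 5;0 0 26 0 0 0 5;0 0 36 0 0 0 5;0 0 46 0 0 0 5;0 0 56 0 0 0 5;0 0 66 0 0 0 5;0 0 75 0 0 0 5;0 0 83 0 0 0 5;0 0 89 0 0 0 5;0 0 92 0 0 0 5;0 0 92 0 0 0 5'
python3 - <<'E'
from h import *
from bench import readout, grab_frame
print(readout.get_obs()["moment"],readout.get_obs()["joints"])
for n in ["side","wrist"]:
    f=grab_frame(n); pickle.dump(f,open(f"pics/{n}9.pkl","wb")); cv2.imwrite(f"pics/{n}9.png",f["pixels"][:,:,::-1])
E
```

```text
[ 0.5293 -0.0964  0.029 ]
[ 0.707  -0.1121  0.029 ]
[ 0.6935 -0.2905  0.029 ]
[ 0.5123 -0.2737  0.029 ]
clock: 12.0
tcp_pos: [0.6087, -0.1947, 0.0401]
orientation: [-3.138, 0.141, 0.0]
contact_force: [-0.1, -0.1, -3.6]
grip_width: 0.0124
[-0.04058625 -0.01138509  0.0041419 ] [ 0.47054019  0.62280129 -0.357151    1.74699539  0.2819704   0.82254187
 -0.10824528]
```

View pics/side9.png

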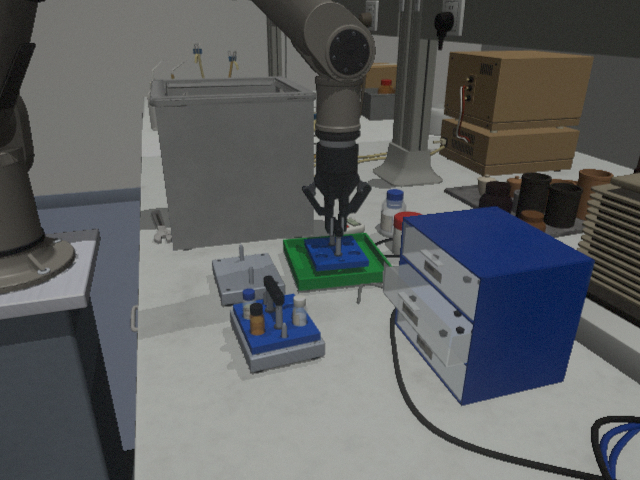

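View pics/wrist9.png

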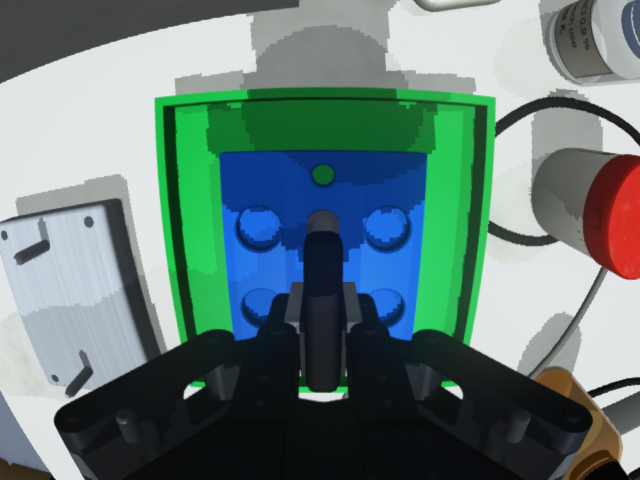

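The plate is centred inside the walls with about 15 mm to go. I lower it gently until the force shows contact.

```bash
python3 -m handwheel '0 0 2 0 0 0 5;0 0 4 0 0 0 5;0 0 6 0 0 0 5;0 0 8 0 0 0 5;0 0 10 0 0 0 5;0 0 11.5 0 0 0 5;0 0 12.5 0 0 0 5;0 0 13.5 0 0 0 5;0 0 14 0 0 0 5;0 0 14 0 0 0 5'
python3 -m handwheel '0 0 0.5 0 0 0 5;0 0 1 0 0 0 5;0 0 1.5 0 0 0 5;0 0 1.5 0 0 0 5'
```

```text
clock: 13.35
tcp_pos: [0.6087, -0.1947, 0.0262]
orientation: [-3.138, 0.141, -0.0]
contact_force: [-0.8, -1.0, -3.1]
grip_width: 0.0123
clock: 13.85
tcp_pos: [0.6086, -0.1947, 0.0247]
orientation: [-3.138, 0.141, 0.0]
contact_force: [-0.5, 1.0, -3.9]
grip_width: 0.0122
```

```bash
python3 -m handwheel '0 0 0.5 0 0 0 5;0 0 1 0 0 0 5;0 0 1 0 0 0 5'
python3 -m handwheel '0 0 0.5 0 0 0 5;0 0 1 0 0 0 5;0 0 1 0 0 0 5'
```

```text
clock: 14.22
tcp_pos: [0.6087, -0.1947, 0.0246]
orientation: [3.138, -0.141, 0.0]
contact_force: [-3.5, 0.9, 5.5]
grip_width: 0.0125
clock: 14.6
tcp_pos: [0.6087, -0.1948, 0.0246]
orientation: [3.138, -0.141, 0.0]
contact_force: [-5.8, 0.8, 13.2]
grip_width: 0.0126
```

Contact came at z 0.0246, as predicted, with the force turning upward. I ease off the preload, check, and open.

```bash
python3 -m handwheel '0 0 -1 0 0 0 5;0 0 -1.5 0 0 0 5;0 0 -1.5 0 0 0 5' 30
python3 - <<'E'
from h import *
from bench import grab_frame
f=grab_frame("side"); cv2.imwrite("pics/side10c.png",cv2.resize(f["pixels"][160:320,260:420,::-1],None,fx=3.6,fy=3.6,interpolation=cv2.INTER_CUBIC))
E
```

```text
clock: 14.98
tcp_pos: [0.6087, -0.1947, 0.0246]
orientation: [3.138, -0.141, 0.0]
contact_force: [-3.7, 0.8, 6.4]
grip_width: 0.0127
```

View pics/side10c.png

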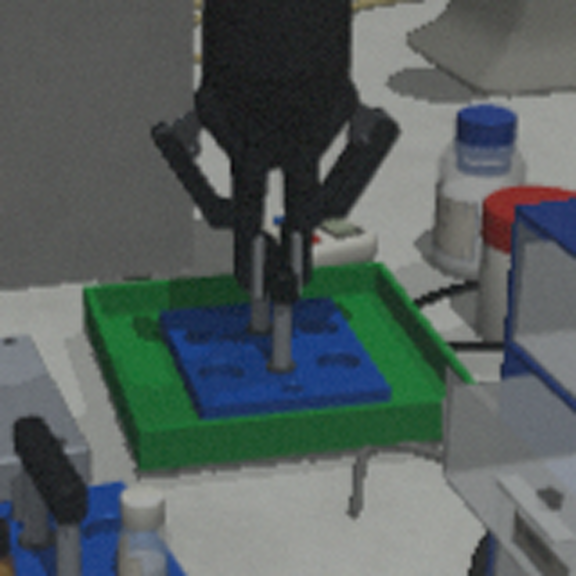

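The plate lies flat in the tray. I release it and withdraw straight up.

```bash
python3 -m handwheel '0 0 0 0 0 0 25;0 0 0 0 0 0 50;0 0 0 0 0 0 50;0 0 0 0 0 0 50;0 0 0 0 0 0 50;0 0 0 0 0 0 50'
python3 -m handwheel '0 0 -5 0 0 0 50;0 0 -15 0 0 0 50;0 0 -30 0 0 0 50;0 0 -50 0 0 0 50;0 0 -70 0 0 0 50;0 0 -90 0 0 0 50;0 0 -110 0 0 0 50;0 0 -125 0 0 0 50;0 0 -135 0 0 0 50;0 0 -140 0 0 0 50;0 0 -140 0 0 0 50'
python3 - <<'E'
from h import *
from bench import readout, grab_frame
np.set_printoptions(precision=4,suppress=True)
F={}
for n in ["side","wrist","scene"]:
    f=grab_frame(n); F[n]=f; pickle.dump(f,open(f"pics/{n}11.pkl","wb")); cv2.imwrite(f"pics/{n}11.png",f["pixels"][:,:,::-1])
s0=load("scene0");d0=load("side0")
for a,b,box in [(s0,F["scene"],(355,205,470,310)),(d0,F["side"],(228,272,326,370))]:
    x0,y0,x1,y1=box; print("mean change around loaded plate",np.abs(a["pixels"][y0:y1,x0:x1].astype(int)-b["pixels"][y0:y1,x0:x1]).mean())
E
```

```text
clock: 15.78
tcp_pos: [0.6087, -0.1947, 0.0242]
orientation: [3.138, -0.141, 0.0]
contact_force: [0.3, 0.4, 0.1]
grip_width: 0.0497
clock: 17.15
tcp_pos: [0.6086, -0.1947, 0.1641]
orientation: [-3.138, 0.141, 0.0]
contact_force: [-0.6, 0.3, -0.2]
grip_width: 0.0501
mean change around loaded plate 1.2663630089717046
mean change around loaded plate 7.199847285853116
```

View pics/side11.png

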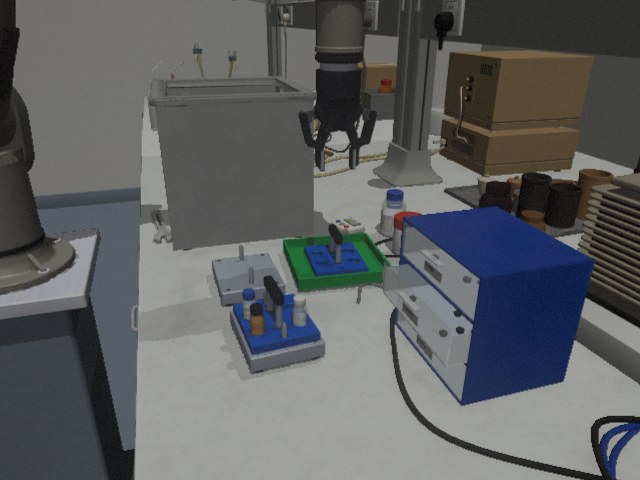

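View pics/wrist11.png

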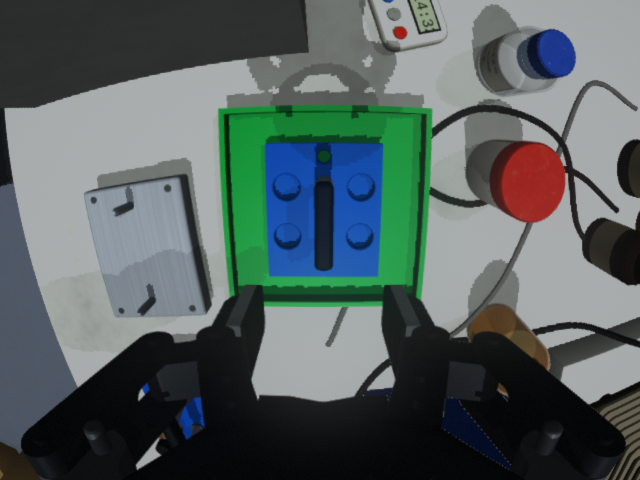

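The plate lies flat and centred in the tray with the gripper clear of it. I check the handles' positions numerically, then hand in.

```bash
python3 - <<'E'
from h import *
from bench import workorder
np.set_printoptions(precision=4,suppress=True)
def cen(f,box,t=50):
    x0,y0,x1,y1=box; m=(f["pixels"][y0:y1,x0:x1].max(2)<t).astype(np.uint8)
    n,l,st,c=cv2.connectedComponentsWithStats(m); i=1+st[1:,4].argmax(); return c[i]+[x0,y0]
d,s,w=load("side11"),load("scene11"),load("wrist11")
bs,bd=(390,208,430,248),(260,272,290,310)
a,b=cen(s,bs),cen(d,bd); a0,b0=cen(load("scene0"),bs),cen(load("side0"),bd)
print("loaded px now",a,b,"before",a0,b0, tri(ray(s,a),ray(d,b))[0],tri(ray(load("scene0"),a0),ray(load("side0"),b0))[0])
e=cen(d,(322,220,350,250)); ew=(324,224); print("plate in tray", e, onz(d,e,.072), onz(w,ew,.08,True), tri(ray(d,e),ray(w,ew,True)))
print(workorder.hand_in())
E
```

```text
loaded px now [410.1924 227.3937] [273.4518 290.3373] before [410.2277 227.3638] [273.482  290.3174] [ 0.441  -0.4032  0.0892] [ 0.441  -0.4033  0.0893]
plate in tray [335.3393 234.2083] [ 0.6072 -0.1973  0.072 ] [ 0.6086 -0.1911  0.08  ] (array([ 0.6085, -0.1936,  0.0703]), np.float64(0.00013976629935598392))
the job is handed in; nothing more can be done
None
```

I lifted the empty plate straight up by its handle, level, about 90 mm off its pins. I then carried it to the green tray and turned it to match the tray. It went down until the wrist force showed contact, and I let go with it resting on the floor. The job was handed in after about 17 s of the 51 s allowed.

**Last checks:**
- **Empty plate:** its handle centre is at about (0.6085, -0.194, 0.070). That is within a few millimetres of the tray's middle and about 58 mm above its floor (60 expected), and it looks flat in the pictures.
- **Loaded plate:** its measured position changed by about 0.1 mm, so it has not moved.
- **Robot:** the gripper was open, about 140 mm above the plate, and touching nothing.

**What disagreed:**
- **Finger ends:** both cameras showed the fingertips about 28 mm higher than the reported TCP. I went by the cameras for the grasp depth, and the grip, lift and contact height all agreed with that.
- **Side picture:** a rough before-and-after comparison around the loaded plate changed more than expected (7.2 against 1.3 in the scene view). The handle position did not shift, so I put this down to the empty plate and shadows changing behind it, but did not check further.

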